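# Serve the bread roll with tongs

## Task

Pick up the steel tongs, take the bread roll off the wooden board with them (only the tongs may touch the roll, never the robot itself) and carry it over the grey dish. Finish while still holding it there in the squeezed tongs: over the middle of the dish, at least 5 cm above its rim. Leave the board, the dish and all other things where they are.

Things in the scene. Friction and masses are not known exactly. Their poses are not given: they have to be found in the camera images.
- tongs: Spring-open steel kitchen tongs, 217 mm long, 125 g, lying on edge so that the arms close sideways, level. Origin at the underside, midway between the grip flats, near the balance point; x points to the jaws, y to the left arm, z up. Arms: strips 26 mm tall (z 0 to 26 mm), 4 mm thick, hinged at a round hub at x = -100 mm. The frame is fixed to the left arm: it turns by half the closing angle.
- tongs_grip (a point): Middle of the grip, 13 mm above the tongs' origin, between the arms' straight flats (x = -28 to +28 mm), to be gripped from above on their outsides: 61 mm across when open. The spring pushes back with 3 N (open) to 5 N (48 mm across), so that lightly squeezed tongs (to about 57 mm) can be lifted and carried still open.
- tongs_jaws (a point): Point midway between the open jaws, at half their height: 90 mm along the tongs' x from the origin, 13 mm up. Jaws: flat, 30 mm long, 26 mm tall, 66 mm apart when open. Squeezing the flats by 1 mm brings them 1.9 mm nearer each other; with the flats squeezed to 48 mm they are 42 mm apart and parallel.
- tongs_arm (a joint): Closing angle of the right arm relative to the left, rad: 0 open (jaws 66 mm apart), 0.126 with the jaws 42 mm apart, at most 0.28. It springs back to 0.
- roll: Small firm brown bread roll, 70 mm long (its x), 42 mm wide (its y), 36 mm tall, rounded edges (12 mm), three pale cuts on top, about 50 g. Origin at the centre of its underside. It lies on the board, its long axis roughly along the board's; the tongs fit across its width.
- board: Loose brown wooden bread board, 140 mm (x) by 100 mm (y), 12 mm thick, lying on the shelf, its long side roughly pointing away from the robot. Origin at the centre of its underside.
- dish: Loose round grey ceramic dish, 130 mm across, rim 22 mm high. Origin at the centre of its underside. It stands on the other side of the tongs from the board, left or right.
- monitor: White plastic blood pressure monitor, 110 x 140 x 50 mm, farther back on the shelf. Origin at the centre of its underside. To be left alone.
- pill_bottle: Amber pill bottle with white screw cap, 40 mm diameter, 75 mm tall, standing in front of the monitor. Origin at the centre of its underside. To be left alone.
- tumbler: Glass tumbler, 72 mm across, 100 mm tall, standing at the left. Origin at the centre of its underside. To be left alone.
- spoon: Steel spoon, 160 mm long, lying at the right, handle to its -x, bowl to its +x, origin at mid-length, at its underside. To be left alone.
Not all that is in view belongs to the job. There is more than one size of the dish; the job needs the largest. Leave any green look-alike of the tongs alone.

How it is judged:
On the way, in this order (a step that is already met when the one before it is completed fails the run):
1. the robot's fingers hold the tongs, lifted more than 6 mm off the shelf, the roll still on the board (height (world z) of tongs above 0.006 m and contact force between the fingers and tongs above 0.5 N and height (world z) of roll below 0.02 m), for 0.1 s.
2. the roll hangs squeezed in the tongs, lifted more than 15 mm off the board (height (world z) of roll above 0.027 m and contact force between tongs and roll above 0.5 N and contact force between board and roll below 0.05 N), for 0.2 s.
At the end, for the whole second after the job is handed in: The roll is held still in the squeezed tongs, which the robot's fingers grip: its underside's centre more than 62 mm above the shelf (40 mm above the dish's rim) and within 45 mm, measured level, of the dish's centre; nothing but the tongs touches the roll (height (world z) of roll above 0.062 m and horizontal distance between roll and dish below 0.045 m and contact force between tongs and roll above 0.5 N and contact force between the fingers and tongs above 0.5 N and value of joint tongs_arm above 0.06 rad and contact force between the fingers and roll below 0.1 N and contact force between dish and roll below 0.05 N and contact force between dish and tongs below 0.05 N and linear speed of roll below 0.03 m/s); the arm keeps its last pose, push and grip.
It fails at once if the robot itself touches the roll (contact force between any of the fingers, the arm and roll above 0.5 N).
It fails at once if the board or the dish is shifted more than 30 mm (distance of any of board, dish from where it was at the start of the episode above 0.03 m).
It fails at once if a bystander is shifted more than 20 mm or knocked over (distance of any of monitor, pill_bottle, tumbler, spoon from where it was at the start of the episode above 0.02 m or angle between any of pill_bottle, tumbler's own z axis and vertical above 0.5 rad).
It also fails if it takes over 42 s, if anything falls off the work surface, if the arm or the gripper's body presses on something with over 40 N, if the wrist force passes 120 N, or if a joint passes its speed limit or range.

## Robot

A 6-joint arm with a two-finger parallel gripper is mounted at the origin on the work surface. World frame = base frame: x ahead of the robot, y to its left, z up, the work surface at z = 0. Lengths are in m, angles in rad, forces in N, time in s.
With the tool pointing down it reaches from about 0.375 to 0.9 m from the base axis. Payload 3.1 kg.
Tool frame: the origin (TCP) lies at the very end of the fingers, on their centre line; the grasp point (between the pads) lies 19 mm behind it; z points along the fingers, x is the direction in which the jaws open and shut, and the axes are right-handed (so a half turn about z gives the same grasp; the last joint's range is limited). The gripper opens to 87 mm and grips with 3 to 60 N. Pads are 19 mm wide; open, the fingers measure 117 mm over their backs; the gripper's body (75 mm by 190 mm) begins 51 mm behind the grasp point.
Start: joints at [1.133, 0.527, 1.433, -0, 1.181, -0.178], TCP at [0.161, 0.604, 0.223] pointing down, gripper open.
Joint ranges: [-3.08, 3.08], [-0.75, 2.2], [0.22, 2.44], [-1.43, 4.57], [0, 2.65], [-2.85, 2.85]. Speed limits (rad/s): [2.79, 2.79, 3.14, 3.14, 3.14, 3.14].

## Interface

Orientations are given as a unit quaternion [x, y, z, w].
In Python, from rig import robot gives the robot as it stands. The module is installed in compiled form; this text tells all that it offers.
- The arm moves only by the shell command python3 -m creep 'ROWS' [OPENING] [FORCE]. ROWS is a JSON object of lists of equal length, an entry for each row: "dp": the shift along the tool's x, y, z in cm, a list of three; "turn": the turn, a rotation vector about the tool's x, y, z in degrees, a list of three. In form: {"dp": [[x, y, z], ...], "turn": [[wx, wy, wz], ...]}. A call has 1 to 20 rows; each row shifts and turns the commanded pose from where the row before left it, along the tool's axes as they then stand; what a row does not reach is not made up. A row lasts 1/10 s, in which the tool goes at most 50 mm and 8.59 degrees, less where a joint would pass 70% of its speed; a pose out of reach is approached as far as the arm can. A call is refused whole if a number of a shift passes 5 or a number of a turn 8.59, either way. A call with a gripper value outside its range is refused whole. OPENING is the gripper command: -1 is fully open, 1 is shut, values between are in proportion, set as the call begins (- or left out, the last holds). The fingers move at their own pace and stop on an object; FORCE is the grip in N (left out, the last holds). Time passes only in rows, so rows that do not move let the fingers close. It gives the time, the measured TCP pose, the force and the opening at its end, in the units of the state.
- robot.get_obs(): the state, without advancing time (a new reading comes with each control period).
- robot.camera(name): name is "side" or "top"; returns the picture (420x560x3 uint8, red, green, blue); there is no depth.
- robot.calibration(name): a dict with "fx", "fy", "cx", "cy" (pixels), "rvec" (rotation vector, rad) and "tvec" (3), from world to camera coordinates, as OpenCV has them. Camera axes: x right, y down, z forward; pixel columns grow to the right and rows downward; lengths in m; the calibration is good to about 2 mm. A picture is of the moment at which its call begins. calibration takes no time and is no camera call.
- robot.hand_in(): hands the job in, once; it reports no verdict.
Trained networks look in the newest picture that a camera, given by its name, has taken for a name from the list of things; names that differ only in an ending like _2 or _b are one class to them, and where a whole thing is asked for, a point or a joint stands for the part that bears it (a point fixed in the world has none). Each returns a list of dicts, best first, with "confidence" (0 to 1); they miss things now and then, are a little off and sometimes report something else, mostly with a low value. They report only what shows in the picture. A call takes as long as a camera call. They do not tell look-alikes from the thing itself.
- robot.masks_of(name, camera): "pixels" (420x560 bool, what is visible of it).
- robot.tip_of(name, camera): "point" ([x, y, z] in m, in the coordinates of the camera as it stood for that picture, good to about 4 mm: a listed point, or the origin of a listed thing).
The state is a dict: "time": time; "q": joint angles; "joint_velocities": joint speeds; "joint_torque": joint torques, N m; "position": TCP position; "tool_rot": TCP orientation; "ft_force": force on the tool from outside, world axes, zero at the start; "moment": the same for the moment, N m; "grip_width": finger opening in m.
Only numpy, scipy, OpenCV 4.12 (cv2) and the standard library are available. Lean on these libraries where they do the work, as an engineer would, in place of code of your own. Each camera call takes 0.05 s, during which the arm holds its last target.

## Working session

There is one attempt and no reset: what is moved stays moved. The work goes in short steps, Python scripts to look and compute and a shell command to move; the robot and the scene stay as the last step left them, time stands still between calls to the robot, and variables do not carry over. Pictures are saved under pics/ and viewed, and the job is handed in when it is done.

```bash
mkdir -p pics; python3 - <<'E'
from rig import robot
import cv2
o=robot.get_obs()
for k,v in o.items(): print(k,v)
for n in("top","side"):
    im=robot.camera(n); cv2.imwrite(f"pics/{n}0.png",im[:,:,::-1]); print(n,robot.calibration(n))
E
```

```text
time 0.0
q [ 1.13250454e+00  5.28485233e-01  1.43390084e+00  5.73677419e-06
  1.18135837e+00 -1.78500638e-01]
joint_velocities [-0.00039633 -0.00138415  0.00013229 -0.00039432  0.00118221  0.00137945]
joint_torque [-4.52605200e-04 -4.40040958e+01 -1.76593405e+01  6.32269029e-02
  5.83365757e-02 -1.78393720e-04]
position [0.16020802 0.60337057 0.22156037]
tool_rot [ 7.92741878e-01  6.09556525e-01 -9.57014375e-04  4.91605193e-04]
ft_force [ 0.13148584 -0.36985208 -0.15491675]
moment [-0.00451323  0.00794976  0.00629129]
grip_width 0.08702777063063119
top {'fx': 419.17125368393846, 'fy': 419.17125368393846, 'cx': 275.72265687353564, 'cy': 210.97385394303254, 'rvec': array([ 2.12188658, -2.16373471,  0.12304629]), 'tvec': array([0.02701804, 0.53902486, 1.22614529])}
side {'fx': 407.59413056851287, 'fy': 407.59413056851287, 'cx': 277.51905652940087, 'cy': 212.49728824257747, 'rvec': array([ 2.39766778, -0.44478261,  0.18938957]), 'tvec': array([-0.48545347,  0.16739881,  1.08224058])}
```

View pics/top0.png

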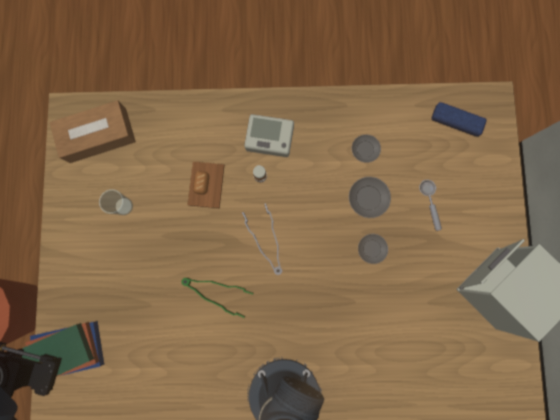

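View pics/side0.png

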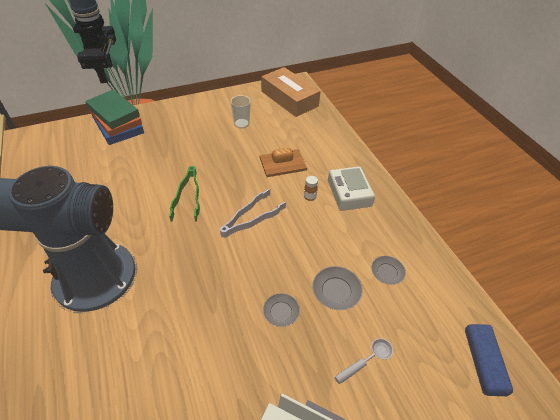

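The top view shows the steel tongs at about (262,240), with the hub at (278,270) and the jaws at (255,210), and the green look-alike at (215,297). The roll is on the board at (201,183). The dishes are at (370,197), which is the largest, and at (367,148) and (373,249). Next I'll measure these.

```bash
cat > h.py <<'E'
from rig import robot
import numpy as np, cv2
def RT(n):
    c=robot.calibration(n); R=cv2.Rodrigues(c["rvec"])[0]; K=np.array([[c["fx"],0,c["cx"]],[0,c["fy"],c["cy"]],[0,0,1]])
    return K,R,np.array(c["tvec"]),c["rvec"]
def w(n,p):
    K,R,t,_=RT(n); return R.T@(np.array(p)-t)
def pix(n,P):
    K,R,t,rv=RT(n); return cv2.projectPoints(np.array(P,float).reshape(-1,3),rv,t,K,None)[0].reshape(-1,2)
def ray(n,uv,z):
    K,R,t,_=RT(n); d=R.T@np.linalg.inv(K)@np.array([uv[0],uv[1],1.]); c=-R.T@t
    return c+d*(z-c[2])/d[2]
E
python3 - <<'E'
from h import *
for n in("top","side"):
    im=robot.camera(n)
    if n=="top":
        cv2.imwrite("pics/crop0.png",cv2.resize(im[150:330,170:410,::-1],None,fx=3.3,fy=3.3,interpolation=cv2.INTER_CUBIC))
    for nm in("tongs","tongs_grip","tongs_jaws","roll","board","dish"):
        for d in robot.tip_of(nm,n): print(n,nm,round(d["confidence"],2),w(n,d["point"]).round(4),pix(n,w(n,d["point"])).round(0))
    for nm in("tongs","dish","roll","board"):
        for i,d in enumerate(robot.masks_of(nm,n)):
            m=d["pixels"]; np.save(f"m_{n}_{nm}_{i}.npy",m); ys,xs=np.nonzero(m); print(n,nm,i,round(d["confidence"],2),len(xs),xs.mean().round(1),ys.mean().round(1),xs.min(),xs.max(),ys.min(),ys.max())
E
```

```text
top tongs 0.72 [0.4562 0.0522 0.0009] [[265. 240.]]
top tongs 0.57 [0.2971 0.2005 0.0007] [[217. 293.]]
top tongs_grip 0.97 [0.3013 0.1981 0.0117] [[217. 292.]]
top tongs_grip 0.77 [0.4561 0.0487 0.0123] [[266. 239.]]
top tongs_jaws 0.86 [0.2704 0.1149 0.0164] [[244. 302.]]
top tongs_jaws 0.75 [0.537  0.0787 0.0138] [[256. 213.]]
top roll 0.55 [0.6359 0.2431 0.0158] [[202. 183.]]
top board 0.78 [ 0.6337  0.2356 -0.0013] [[206. 184.]]
top dish 0.9 [ 0.5816 -0.2705  0.0031] [[368. 197.]]
top dish 0.76 [ 0.4229 -0.2716  0.0047] [[371. 248.]]
top dish 0.63 [ 0.7349 -0.2707  0.0045] [[366. 149.]]
top tongs 0 0.73 352 214.0 293.5 181 250 277 315
top tongs 1 0.61 51 275.3 267.3 267 280 257 273
top dish 0 0.85 640 365.6 147.1 351 381 134 160
top dish 1 0.77 1381 369.2 196.4 348 390 176 217
top dish 2 0.75 730 372.5 247.9 358 387 233 263
top dish 3 0.67 197 259.5 173.1 253 267 164 181
top roll 0 0.69 306 200.7 181.8 193 208 171 193
top roll 1 0.48 180 259.5 173.3 253 266 165 181
top board 0 0.74 1094 207.0 184.8 188 223 162 207
side tongs 0.82 [0.2968 0.1968 0.0029] [[188. 196.]]
side tongs 0
[... 337 characters left out ...]
.61 [0.6322 0.2468 0.0113] [[281. 159.]]
side board 0.88 [0.6311 0.2389 0.0032] [[282. 162.]]
side dish 0.98 [ 0.5801 -0.2698 -0.0016] [[336. 291.]]
side dish 0.94 [ 0.7336 -0.2679 -0.0027] [[386. 273.]]
side dish 0.94 [ 0.4236 -0.2718  0.0015] [[281. 311.]]
side tongs 0 0.77 887 248.5 216.1 220 285 189 237
side tongs 1 0.6 532 186.5 191.8 169 200 166 221
side dish 0 0.9 778 388.0 269.6 371 405 256 284
side dish 1 0.83 1659 336.9 287.6 313 361 266 308
side dish 2 0.69 268 281.9 155.1 272 292 148 162
side dish 3 0.6 974 280.5 309.7 262 299 293 326
side roll 0 0.61 281 282.2 154.9 272 292 147 162
side roll 1 0.53 760 248.7 216.8 220 285 190 236
side board 0 0.81 712 282.8 164.8 260 306 149 177
```

View pics/crop0.png

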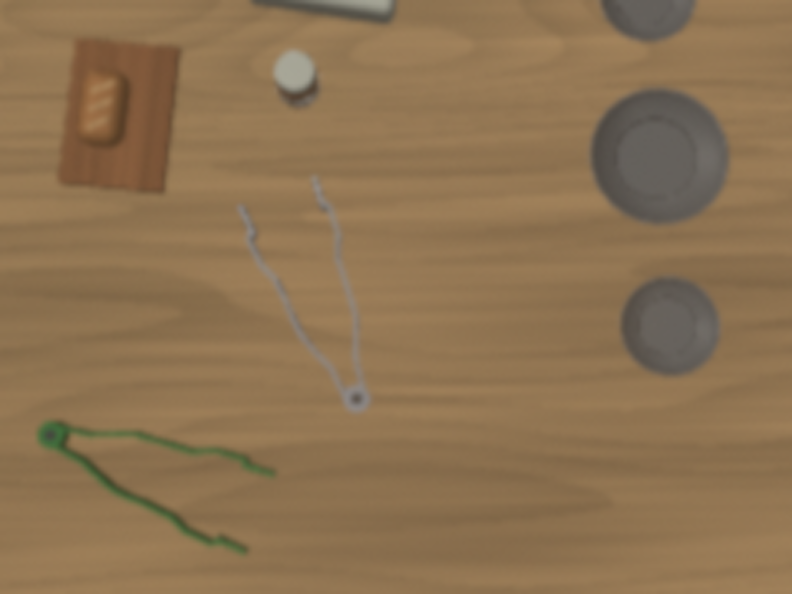

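Candidates for the tongs are the steel pair at top (262,240) and the green pair at (215,297). I choose the steel pair, and the crop confirms its grey arms, with the hub at (278,270) and the jaw tips at (243,212) and (265,204). Among the dishes, the largest is the one at (370,197). Next, the precise frames.

```bash
python3 - <<'E'
from h import *
f=lambda u,v,z: ray("top",(170+u/3.3-.35,150+v/3.3-.35),z)
hub=f(356,398,.026); a=f(241,206,.026); b=f(315,178,.026)
print("hub",hub,"tips",a,b,np.linalg.norm(a-b),"len",np.linalg.norm((a+b)/2-hub))
ax=(a+b)/2-hub; ax/=np.linalg.norm(ax); print("yaw tongs",np.degrees(np.arctan2(ax[1],ax[0])),"origin",hub+.1*ax,"jaws",hub+.19*ax)
for nm,z,n in(("board",.012,"top"),("roll",.03,"top"),("board",.012,"side")):
    m=np.load(f"m_{n}_{nm}_0.npy"); ys,xs=np.nonzero(m)
    P=np.array([ray(n,(x,y),z)[:2] for x,y in zip(xs,ys)])
    r=cv2.minAreaRect((P*1000).astype(np.float32)); print(n,nm,r, P.mean(0))
# board corners by crop pixel
C=[f(*p,.012) for p in((76,40),(180,48),(164,192),(59,183))]
print(np.round(C,4)); print("c",np.mean(C,0)); d=(C[0]-C[3]+C[1]-C[2]); print(np.degrees(np.arctan2(d[1],d[0])),np.linalg.norm(d)/2)
# roll long axis in crop: cut end/outlines
im=robot.camera("top"); cv2.imwrite("pics/r1.png",cv2.resize(im[155:215,180:260,::-1],None,fx=10,fy=10,interpolation=cv2.INTER_CUBIC))
im=robot.camera("side"); cv2.imwrite("pics/s1.png",cv2.resize(im[135:245,210:330,::-1],None,fx=5,fy=5,interpolation=cv2.INTER_CUBIC))
E
```

```text
hub [0.36251063 0.01452852 0.026     ] tips [0.53958629 0.11722415 0.026     ] [0.5642288  0.04860867 0.026     ] 0.07290636473593841 len 0.2013655732316191
yaw tongs 19.853757766369117 origin [0.45656689 0.04849058 0.026     ] jaws [0.54121751 0.07905643 0.026     ]
top board ((632.0628051757812, 233.5527801513672), (100.19837951660156, 140.94009399414062), 83.76933288574219) [0.62959211 0.22906805]
top roll ((635.1309204101562, 244.92518615722656), (43.71482467651367, 70.8226089477539), 83.4183578491211) [0.63548653 0.24504977]
side board ((628.2070922851562, 226.78570556640625), (111.37601470947266, 146.28453063964844), 84.61652374267578) [0.62510467 0.21602921]
[[0.7037 0.2743 0.012 ]
 [0.6936 0.1753 0.012 ]
 [0.5562 0.1905 0.012 ]
 [0.5668 0.2891 0.012 ]]
c [0.63007455 0.23233333 0.012     ]
-6.247244215297086 0.13805387007581235
```

View pics/r1.png

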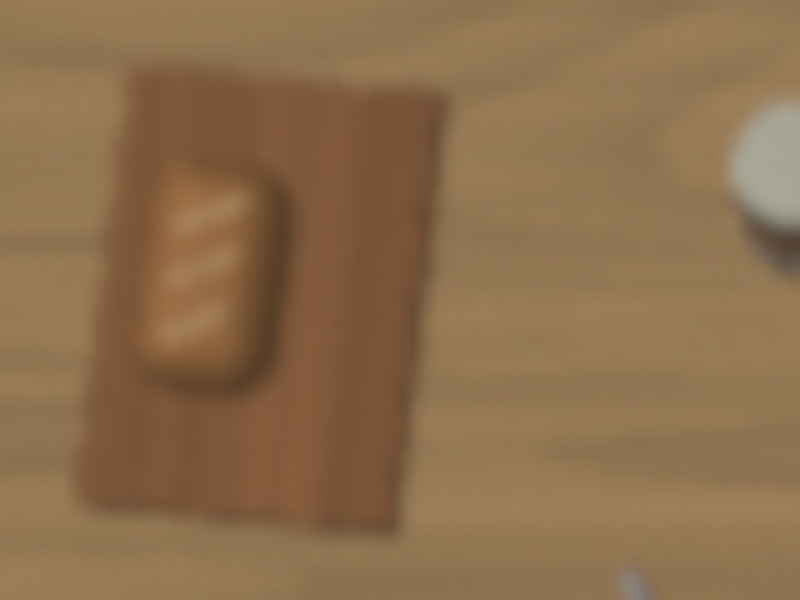

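View pics/s1.png

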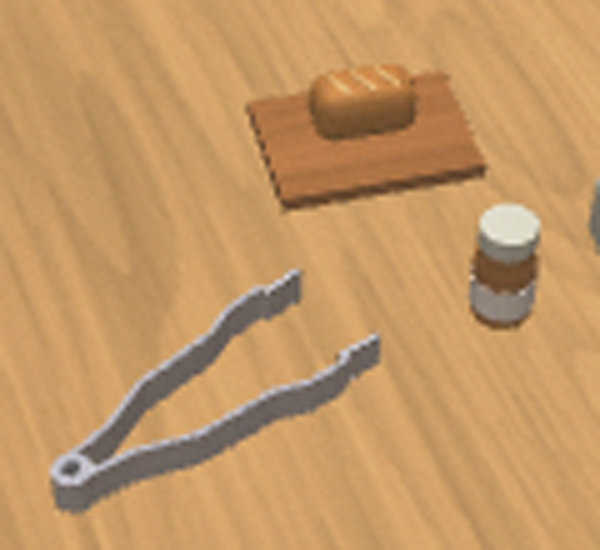

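The measurements agree. The tongs' origin is about (0.456, 0.049) at yaw about 20°, the roll is at (0.634, 0.2445) at yaw about −6.4°, and the dish is at (0.581, −0.270). I'll move above the tongs now.

```bash
python3 -m creep '{"dp":[[0,0,1.5],[0,0,1.5],[0,0,1.5],[0,0,1.5],[0,0,1.5],[-4.15,0.57,0],[-4.15,0.57,0],[-4.15,0.57,0],[-4.15,0.57,0],[-4.15,0.57,0],[-4.15,0.57,0],[-4.15,0.57,0],[-4.15,0.57,0],[-4.15,0.57,0],[-4.15,0.57,0],[-4.15,0.57,0],[-4.15,0.57,0],[-4.15,0.57,0],[-4.15,0.57,0],[-4.15,0.57,0]],"turn":[[0,0,-7.04],[0,0,-7.04],[0,0,-7.04],[0,0,-7.04],[0,0,-7.04],[0,0,0],[0,0,0],[0,0,0],[0,0,0],[0,0,0],[0,0,0],[0,0,0],[0,0,0],[0,0,0],[0,0,0],[0,0,0],[0,0,0],[0,0,0],[0,0,0],[0,0,0]]}' -1
cat >> h.py <<'E'
from scipy.spatial.transform import Rotation as Ro
def st():
    o=robot.get_obs(); R=Ro.from_quat(o["tool_rot"]).as_matrix()
    return o,np.array(o["position"]),R
def go(P,yaw=None):
    "print shift in tool axes (cm) to TCP target P, and tool-z turn for tool y at world yaw (deg)"
    o,p,R=st(); d=R.T@(np.array(P)-p)*100
    y=np.degrees(np.arctan2(R[1,1],R[0,1]))
    print("t",round(o["time"],2),"p",p.round(4),"yaw",y.round(2),"tilt",np.degrees(np.arccos(-R[2,2])).round(2),"w",round(o["grip_width"],4),"f",np.round(o["ft_force"],2))
    print("shift now axes cm",d.round(2), "turn z", None if yaw is None else round(y-yaw,2))
E
python3 - <<'E'
from h import *
go([.456,.049,.05],20.3)
E
```

```text
time: 3.3
position: [0.4578, 0.0481, 0.1478]
tool_rot: [0.571, 0.821, 0.0, 0.0]
ft_force: [0.7, 0.6, 0.4]
grip_width: 0.0871
t 3.3 p [0.4578 0.0481 0.1478] yaw 20.29 tilt 0.05 w 0.0871 f [0.67 0.61 0.36]
shift now axes cm [ 0.15 -0.15  9.78] turn z -0.01
```

```bash
python3 -m creep '{"dp":[[0.05,-0.05,2],[0.05,-0.05,2],[0.05,-0.05,2],[0,0,2],[0,0,1.8],[0,0,0],[0,0,0]],"turn":[[0,0,0],[0,0,0],[0,0,0],[0,0,0],[0,0,0],[0,0,0],[0,0,0]]}' -1
python3 - <<'E'
from h import *
go([.456,.049,.004],20.3)
for n in("side","top"):
    im=robot.camera(n); c=im[140:260,190:330] if n=="side" else im[180:300,200:340]
    cv2.imwrite(f"pics/{n}2.png",cv2.resize(c[:,:,::-1],None,fx=5,fy=5,interpolation=cv2.INTER_CUBIC))
    for nm in("tongs_grip","tongs_jaws"):
        for d in robot.tip_of(nm,n): print(n,nm,round(d["confidence"],2),w(n,d["point"]).round(4))
E
```

```text
time: 4.0
position: [0.4551, 0.0508, 0.0496]
tool_rot: [0.571, 0.821, -0.0, -0.0]
ft_force: [-0.4, -0.1, 0.6]
grip_width: 0.0871
t 4.0 p [0.4551 0.0508 0.0496] yaw 20.31 tilt 0.01 w 0.0871 f [-0.37 -0.1   0.57]
shift now axes cm [-0.2   0.03  4.56] turn z 0.01
side tongs_grip 0.97 [0.3001 0.1929 0.0123]
side tongs_grip 0.69 [0.4578 0.0507 0.0123]
side tongs_jaws 0.86 [0.2626 0.1132 0.0123]
side tongs_jaws 0.74 [0.5456 0.0798 0.0114]
```

View pics/side2.png

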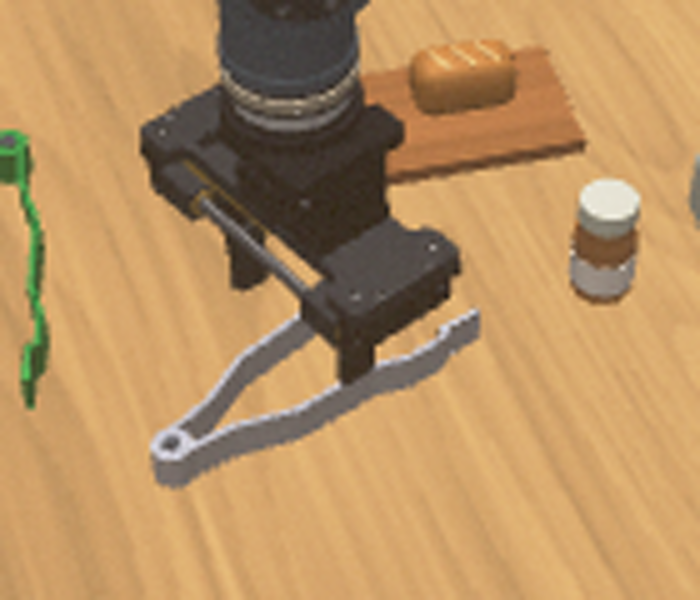

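View pics/top2.png

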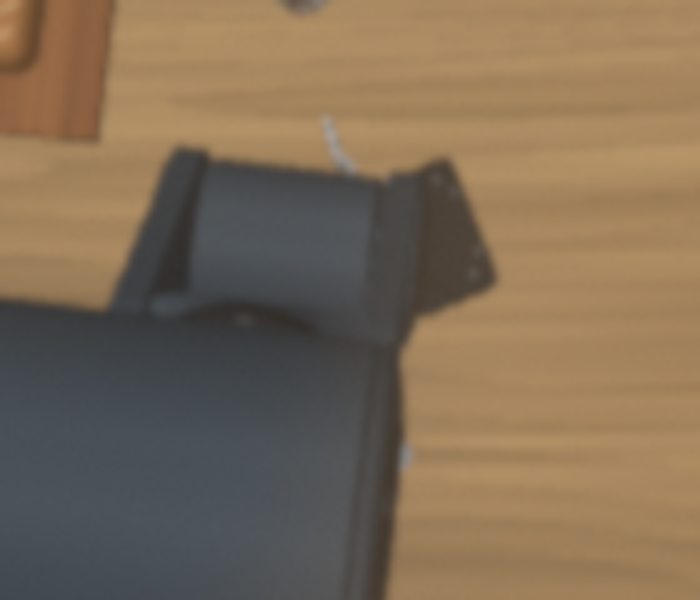

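The side view shows the fingers straddling the steel arms, the near finger at (262,215) in full-picture pixels. I'll descend and squeeze lightly.

```bash
python3 -m creep '{"dp":[[-0.1,0.05,1],[0,0,1],[0,0,1],[0,0,1],[0,0,0.5],[0,0,0],[0,0,0]],"turn":[[0,0,0],[0,0,0],[0,0,0],[0,0,0],[0,0,0],[0,0,0],[0,0,0]]}' -1
python3 -m creep '{"dp":[[0,0,0],[0,0,0],[0,0,0],[0,0,0],[0,0,0],[0,0,0],[0,0,0],[0,0,0]],"turn":[[0,0,0],[0,0,0],[0,0,0],[0,0,0],[0,0,0],[0,0,0],[0,0,0],[0,0,0]]}' -0.3 20
python3 -c "
from h import *
go([.456,.049,.1],20.3)"
```

```text
time: 5.0
position: [0.4555, 0.0501, 0.0043]
tool_rot: [0.571, 0.821, -0.0, -0.0]
ft_force: [0.7, -0.8, -0.0]
grip_width: 0.0868
time: 5.8
position: [0.4563, 0.0499, 0.0048]
tool_rot: [0.571, 0.821, 0.0, 0.001]
ft_force: [0.7, -0.6, 3.4]
grip_width: 0.0571
t 5.8 p [0.4563 0.0499 0.0048] yaw 20.31 tilt 0.07 w 0.0571 f [ 0.68 -0.56  3.43]
shift now axes cm [-0.08 -0.05 -9.52] turn z 0.01
```

```bash
python3 -m creep '{"dp":[[0,0,-0.3],[0,0,-0.5],[0,0,-0.8],[0,0,-1],[0,0,-1],[0,0,-1],[0,0,-1],[0,0,-1],[0,0,-0.4],[0,0,0],[0,0,0]],"turn":[[0,0,0],[0,0,0],[0,0,0],[0,0,0],[0,0,0],[0,0,0],[0,0,0],[0,0,0],[0,0,0],[0,0,0],[0,0,0]]}'
python3 - <<'E'
from h import *
go([.54,.2545,.075],-6.4)
im=robot.camera("side");c=im[120:260,190:350]
cv2.imwrite(f"pics/side3.png",cv2.resize(c[:,:,::-1],None,fx=4.5,fy=4.2,interpolation=cv2.INTER_CUBIC))
for nm in("tongs","tongs_grip","tongs_jaws"):
        for d in robot.tip_of(nm,"side"): print(nm,round(d["confidence"],2),w("side",d["point"]).round(4))
E
```

```text
time: 6.9
position: [0.4558, 0.05, 0.0746]
tool_rot: [0.571, 0.821, 0.0, 0.0]
ft_force: [1.7, 0.3, -0.4]
grip_width: 0.0565
t 6.9 p [0.4558 0.05   0.0746] yaw 20.31 tilt 0.02 w 0.0565 f [ 1.74  0.27 -0.41]
shift now axes cm [16.25 15.   -0.04] turn z 26.71
tongs 0.76 [0.4666 0.0565 0.0663]
tongs 0.56 [ 0.2987  0.2    -0.0014]
tongs_grip 0.76 [0.4603 0.0519 0.0788]
tongs_grip 0.71 [0.2961 0.194  0.0154]
tongs_jaws 0.79 [0.5327 0.076  0.1326]
tongs_jaws 0.69 [0.6548 0.0661 0.005 ]
tongs_jaws 0.65 [0.2648 0.1112 0.0127]
```

View pics/side3.png

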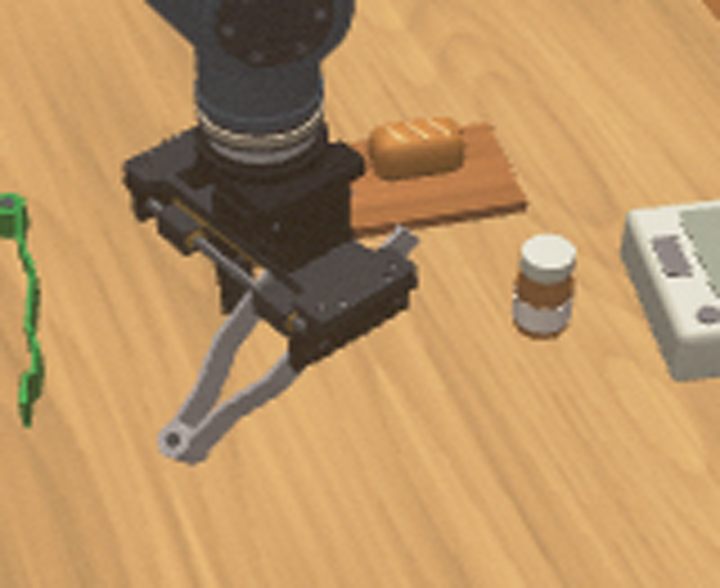

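The tongs were lifted but pivoted nose-up in the pads. The jaws are at about z 0.13 against a grip height of 0.08, and the hub at picture (228,224) hangs low. The balance point is therefore behind my grip. I'll lower them, let the hub touch down to level them, and regrip nearer the hub.

```bash
python3 -m creep '{"dp":[[0,0,0.5],[0,0,0.5],[0,0,0.5],[0,0,0.5],[0,0,0.5],[0,0,0.5],[0,0,0.5],[0,0,0.5],[0,0,0.5],[0,0,0.5],[0,0,0.5],[0,0,0.5],[0,0,0.4],[0,0,0.4],[0,0,0],[0,0,0]],"turn":[[0,0,0],[0,0,0],[0,0,0],[0,0,0],[0,0,0],[0,0,0],[0,0,0],[0,0,0],[0,0,0],[0,0,0],[0,0,0],[0,0,0],[0,0,0],[0,0,0],[0,0,0],[0,0,0]]}'
python3 - <<'E'
from h import *
go([.456,.049,.1],20.3)
im=robot.camera("side");c=im[120:260,190:350]
cv2.imwrite(f"pics/side4.png",cv2.resize(c[:,:,::-1],None,fx=4.5,fy=4.2,interpolation=cv2.INTER_CUBIC))
for nm in("tongs","tongs_grip","tongs_jaws"):
        for d in robot.tip_of(nm,"side"): print(nm,round(d["confidence"],2),w("side",d["point"]).round(4))
E
```

```text
time: 8.7
position: [0.4555, 0.05, 0.0065]
tool_rot: [0.571, 0.821, -0.0, -0.0]
ft_force: [-0.3, 0.0, -1.1]
grip_width: 0.0566
t 8.7 p [0.4555 0.05   0.0065] yaw 20.32 tilt 0.02 w 0.0566 f [-0.25  0.01 -1.06]
shift now axes cm [-0.11  0.   -9.35] turn z 0.02
tongs 0.62 [0.292  0.1992 0.0011]
tongs 0.57 [0.4556 0.0522 0.0018]
tongs_grip 0.87 [0.4536 0.0471 0.015 ]
tongs_grip 0.65 [0.2972 0.1949 0.0147]
tongs_jaws 0.76 [0.5432 0.0792 0.0156]
```

View pics/side4.png

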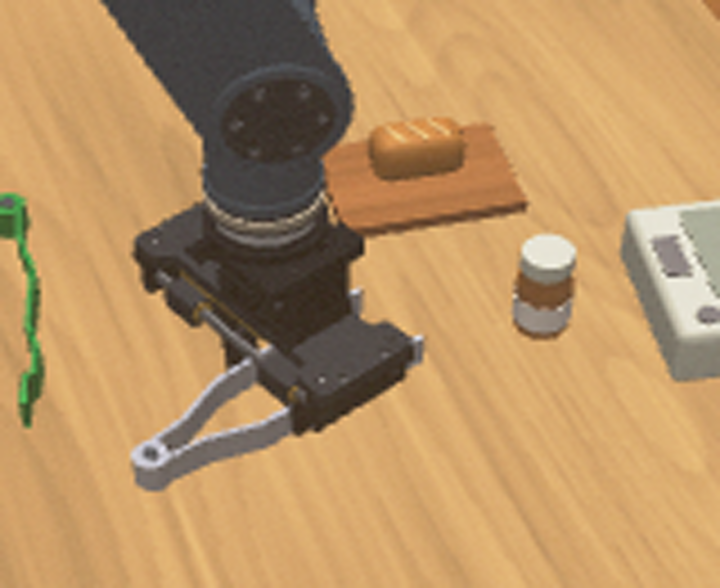

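Level again. I'll regrip 8 mm nearer the hub.

```bash
python3 -m creep '{"dp":[[0,0,0],[0,0,0],[0,0,0],[0,0,0],[0,-0.2,0.05],[0,-0.2,0.05],[0,-0.2,0.05],[0,-0.2,0.05],[0,0,0],[0,0,0]],"turn":[[0,0,0],[0,0,0],[0,0,0],[0,0,0],[0,0,0],[0,0,0],[0,0,0],[0,0,0],[0,0,0],[0,0,0]]}' -0.8
python3 -m creep '{"dp":[[0,0,0],[0,0,0],[0,0,0],[0,0,0],[0,0,0],[0,0,0],[0,0,0]],"turn":[[0,0,0],[0,0,0],[0,0,0],[0,0,0],[0,0,0],[0,0,0],[0,0,0]]}' -0.27 20
python3 -m creep '{"dp":[[0,0,-0.2],[0,0,-0.4],[0,0,-0.5],[0,0,-0.5],[0,0,-0.5],[0,0,-0.5],[0,0,-0.3],[0,0,0],[0,0,0]],"turn":[[0,0,0],[0,0,0],[0,0,0],[0,0,0],[0,0,0],[0,0,0],[0,0,0],[0,0,0],[0,0,0]]}'
python3 - <<'E'
from h import *
go([.456,.049,.1],20.3)
im=robot.camera("side");c=im[120:260,190:350]
cv2.imwrite(f"pics/side5.png",cv2.resize(c[:,:,::-1],None,fx=4.5,fy=4.2,interpolation=cv2.INTER_CUBIC))
for nm in("tongs","tongs_grip","tongs_jaws"):
        for d in robot.tip_of(nm,"side"): print(nm,round(d["confidence"],2),w("side",d["point"]).round(4))
E
```

```text
time: 9.9
position: [0.4482, 0.0472, 0.0045]
tool_rot: [0.571, 0.821, -0.0, -0.0]
ft_force: [0.1, -0.3, -0.3]
grip_width: 0.0782
time: 10.6
position: [0.4483, 0.0473, 0.0046]
tool_rot: [0.571, 0.821, 0.0, 0.0]
ft_force: [-0.1, -0.0, 0.5]
grip_width: 0.0556
time: 11.5
position: [0.4482, 0.0473, 0.0336]
tool_rot: [0.571, 0.821, 0.0, 0.0]
ft_force: [0.4, -0.3, -1.3]
grip_width: 0.0553
t 11.5 p [0.4482 0.0473 0.0336] yaw 20.32 tilt 0.01 w 0.0553 f [ 0.44 -0.29 -1.3 ]
shift now axes cm [-0.11  0.79 -6.64] turn z 0.02
tongs 0.92 [0.2953 0.2006 0.004 ]
tongs 0.76 [0.4555 0.0495 0.0325]
tongs 0.59 [0.5428 0.0765 0.0414]
tongs_grip 0.95 [0.2971 0.1914 0.0116]
tongs_grip 0.7 [0.4578 0.0518 0.0465]
tongs_jaws 0.91 [0.5449 0.0806 0.0427]
tongs_jaws 0.77 [0.2654 0.1102 0.0108]
tongs_jaws 0.66 [ 0.5801 -0.27   -0.0045]
```

View pics/side5.png

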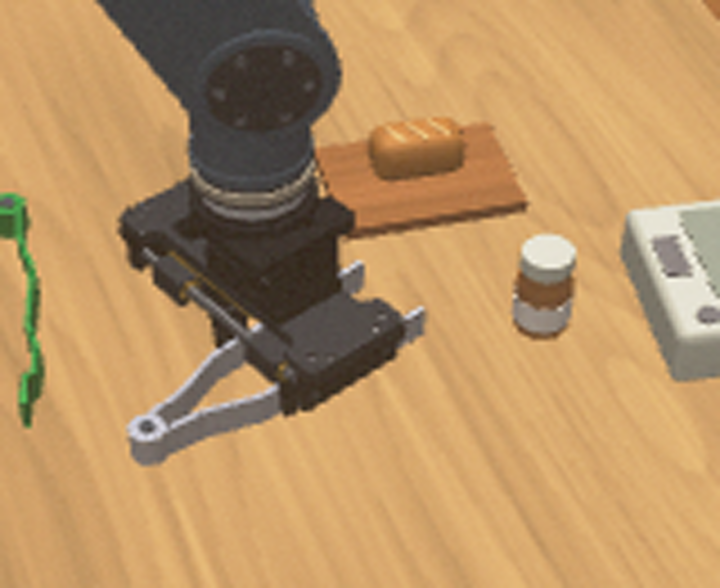

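The tongs now hang level and step 1 is met. I'll raise them, turn and move over the roll.

```bash
python3 -m creep '{"dp":[[0,0,-0.5],[0,0,-1],[0,0,-1],[0,0,-1],[0,0,-1],[0,0,-0.5],[0,0,0],[0,0,0]],"turn":[[0,0,1.3],[0,0,4],[0,0,4],[0,0,4],[0,0,4],[0,0,4],[0,0,4],[0,0,1]]}'
python3 -m creep '{"dp":[[0.5,0.2,0],[1,0.3,0],[1.5,0.5,0],[1.9,0.6,0],[1.9,0.6,0],[1.9,0.6,0],[1.9,0.6,0],[1.9,0.6,0],[1.9,0.6,0],[1.9,0.6,0],[1.9,0.6,0],[1.4,0.4,0],[1,0.2,0],[0.6,0,0],[0.3,0,0],[0,0,0],[0,0,0]],"turn":[[0,0,0],[0,0,0],[0,0,0],[0,0,0],[0,0,0],[0,0,0],[0,0,0],[0,0,0],[0,0,0],[0,0,0],[0,0,0],[0,0,0],[0,0,0],[0,0,0],[0,0,0],[0,0,0],[0,0,0]]}'
python3 - <<'E'
from h import *
go([.5356,.2555,.06],-6)
for n in("side","top"):
    im=robot.camera(n);c=im[100:220,210:350] if n=="side" else im[130:250,150:290]
    cv2.imwrite(f"pics/{n}6.png",cv2.resize(c[:,:,::-1],None,fx=5,fy=5,interpolation=cv2.INTER_CUBIC))
    for nm in("tongs","tongs_grip","tongs_jaws","roll"):
        for d in robot.tip_of(nm,n): print(n,nm,round(d["confidence"],2),w(n,d["point"]).round(4))
E
```

```text
time: 12.5
position: [0.4482, 0.0473, 0.084]
tool_rot: [0.744, 0.669, 0.0, 0.0]
ft_force: [-0.7, 0.7, -1.5]
grip_width: 0.0555
time: 14.2
position: [0.5339, 0.2539, 0.0835]
tool_rot: [0.743, 0.669, -0.0, -0.0]
ft_force: [-0.3, 0.6, -1.3]
grip_width: 0.0556
t 14.2 p [0.5339 0.2539 0.0835] yaw -6.01 tilt 0.05 w 0.0556 f [-0.29  0.57 -1.27]
shift now axes cm [0.18 0.16 2.35] turn z -0.01
side tongs 0.89 [0.543  0.2521 0.0804]
side tongs 0.55 [0.296  0.1986 0.003 ]
side tongs_grip 0.96 [0.2964 0.1942 0.0135]
side tongs_grip 0.83 [0.5404 0.2488 0.096 ]
side tongs_jaws 0.9 [0.2637 0.1115 0.0154]
side tongs_jaws 0.65 [0.6299 0.2426 0.0895]
side roll 0.54 [0.6306 0.2471 0.0123]
top tongs 0.93 [0.2992 0.1992 0.0025]
top tongs_grip 0.79 [0.2965 0.1956 0.0123]
top tongs_jaws 0.63 [0.6276 0.2396 0.0916]
top roll 0.82 [0.6349 0.2429 0.014 ]
```

View pics/side6.png

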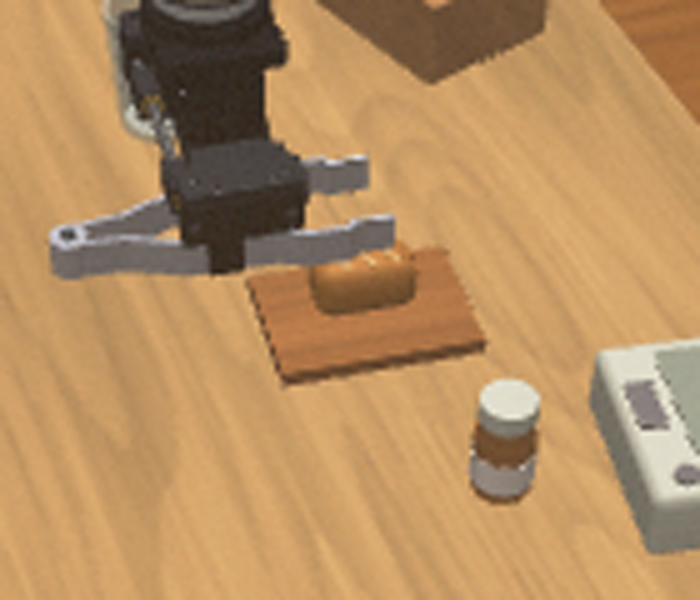

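View pics/top6.png

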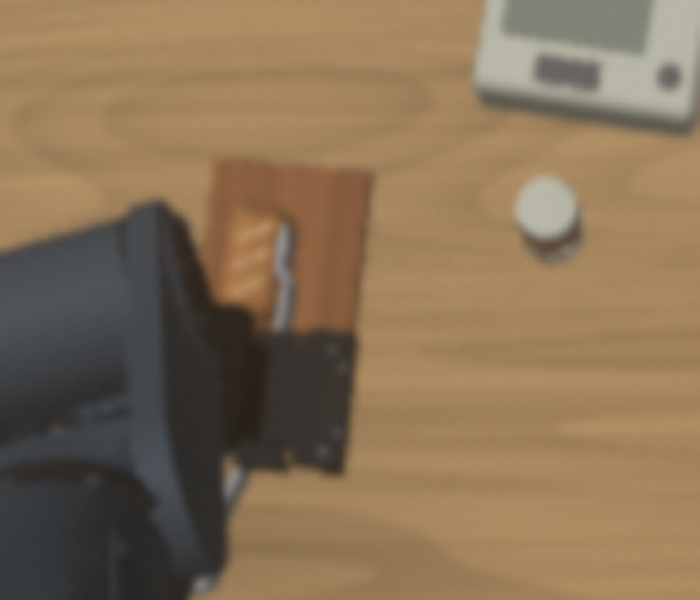

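```bash
python3 - <<'E'
from h import *
f=lambda u,v,z: ray("top",(150+u/5-.4,130+v/5-.4),z)
print("jaw tip",f(284,222,.105),"jaw",f(283,250,.105),"jaw root",f(291,278,.105), "arm",f(285,325,.105))
# expected right jaw position rel to TCP
t=np.radians(-6); c=np.array([np.cos(t),np.sin(t)]); l=np.array([-np.sin(t),np.cos(t)])
p=np.array([.5339,.2539]); print("midline at jaw",p+.098*c,"exp right jaw centreline",p+.098*c-.0297*l,"tip",p+.113*c-.0297*l)
q=lambda u,v,z: ray("side",(210+u/5-.4,100+v/5-.4),z)
print("side: right tip top",q(393,220,.105),"left tip top",q(367,158,.105))
# roll right/left extents
m=np.load("m_top_roll_0.npy"); ys,xs=np.nonzero(m)
P=np.array([ray("top",(x,y),.03)[:2] for x,y in zip(xs,ys)]); print("roll along/lat",np.percentile(P@c,[1,99]),np.percentile(P@l,[1,99]),"mid p",p@c,p@l)
E
```

```text
jaw tip [0.64223131 0.21371289 0.105     ] jaw [0.62573463 0.21422573 0.105     ] jaw root [0.609182   0.20953355 0.105     ] arm [0.58178196 0.21289351 0.105     ]
midline at jaw [0.63136315 0.24365621] exp right jaw centreline [0.62825865 0.21411891] tip [0.64317648 0.21255098]
side: right tip top [0.63713917 0.20781003 0.105     ] left tip top [0.64501324 0.27146908 0.105     ]
roll along/lat [0.57148999 0.64056797] [0.28909834 0.33140017] mid p 0.5044354631134639 0.3083168557726048
```

Jaw midline and roll agree to about 2 mm. I'll correct that and go down in two stages.

```bash
python3 -m creep '{"dp":[[0.25,0.3,0],[0,0,0.5],[0,0,0.8],[0,0,0.8],[0,0,0.8],[0,0,0.6],[0,0,0.3],[0,0,0],[0,0,0]],"turn":[[0,0,0],[0,0,0],[0,0,0],[0,0,0],[0,0,0],[0,0,0],[0,0,0],[0,0,0],[0,0,0]]}'
python3 - <<'E'
from h import *
go([.5364,.2564,.0225],-6)
for n in("side","top"):
    im=robot.camera(n);c=im[120:200,220:330] if n=="side" else im[140:220,170:280]
    cv2.imwrite(f"pics/{n}7.png",cv2.resize(c[:,:,::-1],None,fx=7,fy=7,interpolation=cv2.INTER_CUBIC))
E
```

```text
time: 15.6
position: [0.5377, 0.2566, 0.0456]
tool_rot: [0.743, 0.669, 0.0, 0.0]
ft_force: [-0.5, -1.1, -1.0]
grip_width: 0.0553
t 15.6 p [0.5377 0.2566 0.0456] yaw -5.99 tilt 0.01 w 0.0553 f [-0.52 -1.13 -1.02]
shift now axes cm [-0.04 -0.12  2.31] turn z 0.01
```

View pics/side7.png

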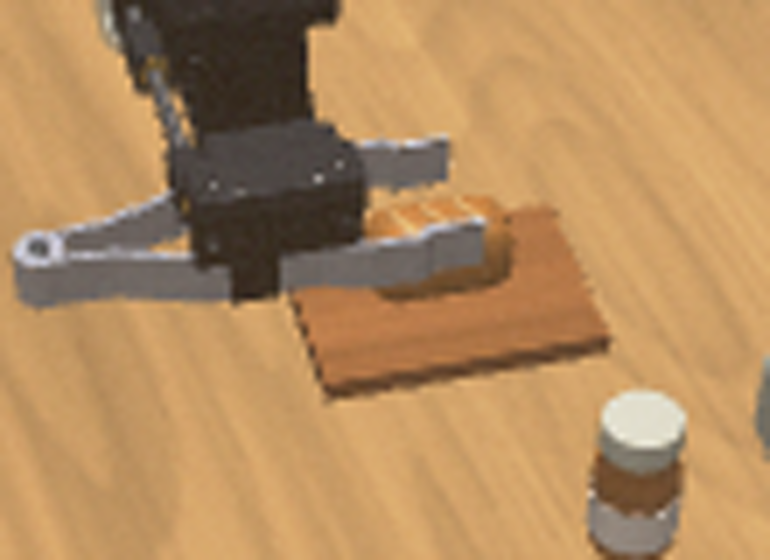

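View pics/top7.png

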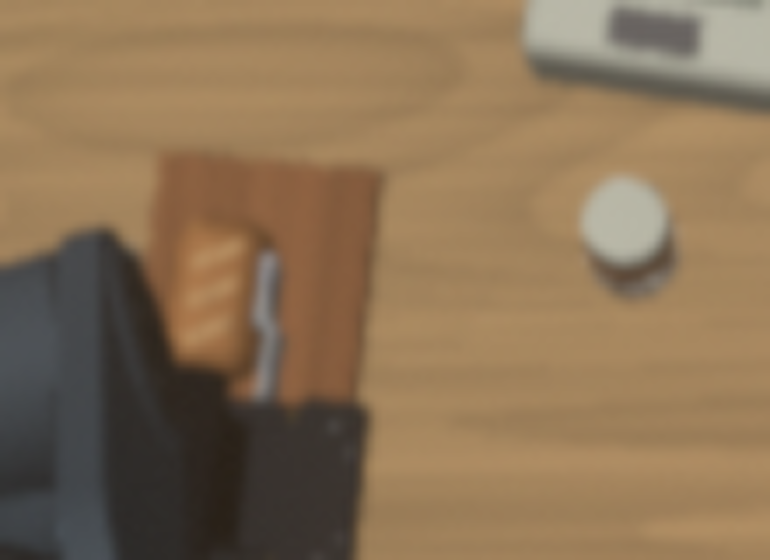

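The right jaw passes beside the roll with a small gap at top (208,180), and the left jaw is beyond it. I'll carry on down and then squeeze.

```bash
python3 -m creep '{"dp":[[0,0,0.4],[0,0,0.5],[0,0,0.5],[0,0,0.5],[0,0,0.3],[0,0,0],[0,0,0]],"turn":[[0,0,0],[0,0,0],[0,0,0],[0,0,0],[0,0,0],[0,0,0],[0,0,0]]}'
python3 -m creep '{"dp":[[0,0,0],[0,0,0],[0,0,0],[0,0,0],[0,0,0],[0,0,0],[0,0,0],[0,0,0]],"turn":[[0,0,0],[0,0,0],[0,0,0],[0,0,0],[0,0,0],[0,0,0],[0,0,0],[0,0,0]]}' 0.1 30
python3 - <<'E'
from h import *
go([.5364,.2564,.0225],-6)
im=robot.camera("side");c=im[120:200,220:330]
cv2.imwrite(f"pics/side8.png",cv2.resize(c[:,:,::-1],None,fx=7,fy=7,interpolation=cv2.INTER_CUBIC))
E
```

```text
time: 16.4
position: [0.5375, 0.2566, 0.0234]
tool_rot: [0.743, 0.669, -0.0, -0.0]
ft_force: [0.1, 0.5, -0.8]
grip_width: 0.0553
time: 17.2
position: [0.5377, 0.2567, 0.0237]
tool_rot: [0.743, 0.669, 0.0, 0.0]
ft_force: [-0.5, -0.4, 1.0]
grip_width: 0.0478
t 17.2 p [0.5377 0.2567 0.0237] yaw -5.98 tilt 0.03 w 0.0478 f [-0.53 -0.43  1.04]
shift now axes cm [-0.04 -0.13  0.12] turn z 0.02
```

View pics/side8.png

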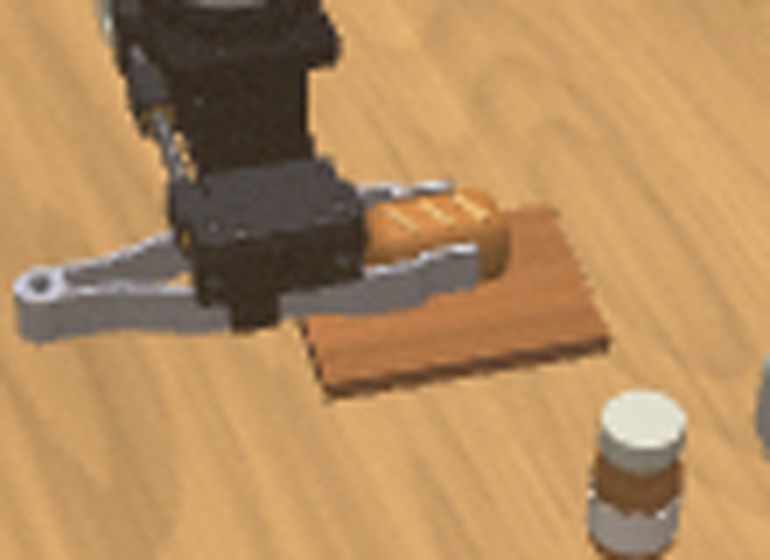

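The fingers stopped at 47.8 mm, which fits the jaws closed on a 42 mm roll. I'll lift.

```bash
python3 -m creep '{"dp":[[0,0,0],[0,0,0],[0,0,-0.2],[0,0,-0.3],[0,0,-0.5],[0,0,-0.5],[0,0,-0.5],[0,0,-0.5],[0,0,-0.5],[0,0,-0.3],[0,0,0],[0,0,0],[0,0,0]],"turn":[[0,0,0],[0,0,0],[0,0,0],[0,0,0],[0,0,0],[0,0,0],[0,0,0],[0,0,0],[0,0,0],[0,0,0],[0,0,0],[0,0,0],[0,0,0]]}' 0.1 40
python3 - <<'E'
from h import *
go([.5364,.2564,.0225],-6)
im=robot.camera("side");c=im[110:200,220:330]
cv2.imwrite(f"pics/side9.png",cv2.resize(c[:,:,::-1],None,fx=6.5,fy=6.5,interpolation=cv2.INTER_CUBIC))
for nm in("tongs_grip","tongs_jaws","roll","board"):
    for d in robot.tip_of(nm,"side"): print(nm,round(d["confidence"],2),w("side",d["point"]).round(4))
E
```

```text
time: 18.55
position: [0.5373, 0.2565, 0.0563]
tool_rot: [0.743, 0.669, -0.0, -0.0]
ft_force: [-0.0, -0.2, -1.9]
grip_width: 0.0478
t 18.55 p [0.5373 0.2565 0.0563] yaw -5.98 tilt 0.03 w 0.0478 f [-0.04 -0.15 -1.94]
shift now axes cm [-0.02 -0.08  3.38] turn z 0.02
tongs_grip 0.97 [0.2951 0.1967 0.0145]
tongs_grip 0.93 [0.5422 0.2492 0.0657]
tongs_jaws 0.76 [0.2647 0.1131 0.015 ]
tongs_jaws 0.6 [0.6348 0.2368 0.0661]
roll 0.57 [0.6289 0.2508 0.0427]
board 0.62 [0.6352 0.2338 0.006 ]
```

View pics/side9.png

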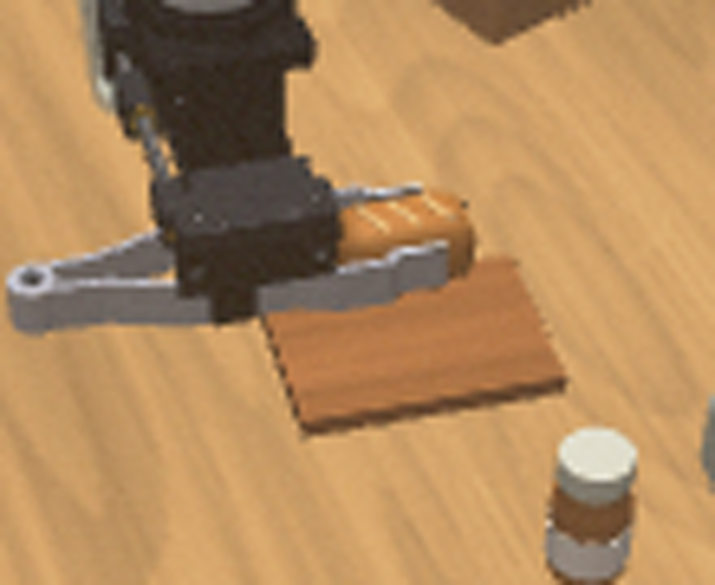

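The roll hangs level in the jaws, clear of the board at about z 0.043, and the board has not moved. I'll raise it and carry it to the dish.

```bash
python3 -m creep '{"dp":[[0,0,-0.4],[0,0,-0.8],[0,0,-1.2],[0,0,-1.2],[0,0,-1.2],[0,0,-1.2],[0,0,-1.2],[0,0,-1.0],[0,0,-0.6],[0,0,-0.2],[0,0,0]],"turn":[[0,0,0],[0,0,0],[0,0,0],[0,0,0],[0,0,0],[0,0,0],[0,0,0],[0,0,0],[0,0,0],[0,0,0],[0,0,0]]}'
python3 -m creep '{"dp":[[-0.5,0,0],[-1,0,0],[-1.5,0,0],[-2,0,0],[-2.5,0,0],[-2.5,0,0],[-2.5,0,0],[-2.5,0,0],[-2.5,0,0],[-2.5,0,0],[-2.5,0,0],[-2.5,0,0],[-2,0,0],[-1.5,0,0],[-1,0,0],[-0.5,0,0],[0,0,0]],"turn":[[0,0,0],[0,0,0],[0,0,0],[0,0,0],[0,0,0],[0,0,0],[0,0,0],[0,0,0],[0,0,0],[0,0,0],[0,0,0],[0,0,0],[0,0,0],[0,0,0],[0,0,0],[0,0,0],[0,0,0]]}'
python3 - <<'E'
from h import *
go([.4845,-.2604,.15],-6)
im=robot.camera("side")
cv2.imwrite(f"pics/side10.png",im[:,:,::-1])
for nm in("tongs_grip","tongs_jaws","roll"):
    for d in robot.tip_of(nm,"side"): print(nm,round(d["confidence"],2),w("side",d["point"]).round(4))
E
```

```text
time: 19.9
position: [0.5375, 0.2566, 0.1467]
tool_rot: [0.743, 0.669, 0.0, 0.0]
ft_force: [1.0, -0.1, -2.3]
grip_width: 0.0477
time: 21.6
position: [0.5062, -0.0422, 0.1465]
tool_rot: [0.743, 0.669, 0.0, -0.0]
ft_force: [-0.3, -0.2, -0.8]
grip_width: 0.0477
t 21.6 p [ 0.5062 -0.0422  0.1465] yaw -6.03 tilt 0.01 w 0.0477 f [-0.25 -0.17 -0.81]
shift now axes cm [-21.93   0.14  -0.35] turn z -0.03
tongs_grip 0.91 [0.2994 0.1946 0.0135]
tongs_grip 0.57 [ 0.5107 -0.0478  0.1566]
tongs_jaws 0.92 [0.2686 0.1107 0.0108]
tongs_jaws 0.78 [ 0.606  -0.0587  0.1578]
```

View pics/side10.png

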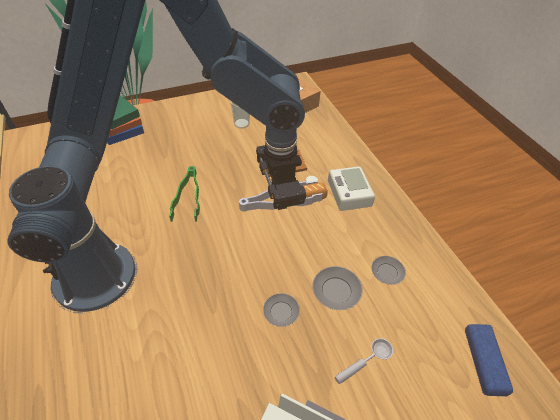

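The roll is still held level in the tongs at (312,190). I'll carry on to the dish.

```bash
python3 -m creep '{"dp":[[-0.5,0,0],[-1,0,0],[-1.5,0,0],[-2,0,0],[-2.2,0,0],[-2.2,0,0],[-2.2,0,0],[-2.2,0,0],[-2.2,0,0],[-2,0,0],[-1.5,0,0],[-1.2,0.1,0],[-0.8,0,0],[-0.4,0,0],[0,0,0],[0,0,0],[0,0,0]],"turn":[[0,0,0],[0,0,0],[0,0,0],[0,0,0],[0,0,0],[0,0,0],[0,0,0],[0,0,0],[0,0,0],[0,0,0],[0,0,0],[0,0,0],[0,0,0],[0,0,0],[0,0,0],[0,0,0],[0,0,0]]}'
python3 - <<'E'
from h import *
go([.4845,-.2604,.15],-6)
for n in("side","top"):
    im=robot.camera(n);c=im[190:330,250:430] if n=="side" else im[120:260,290:470]
    cv2.imwrite(f"pics/{n}11.png",cv2.resize(c[:,:,::-1],None,fx=4,fy=4,interpolation=cv2.INTER_CUBIC))
    for nm in("tongs_grip","tongs_jaws","roll","dish","board"):
        for d in robot.tip_of(nm,n): print(n,nm,round(d["confidence"],2),w(n,d["point"]).round(4))
E
```

```text
time: 23.5
position: [0.4843, -0.2588, 0.1465]
tool_rot: [0.743, 0.67, 0.0, -0.0]
ft_force: [0.7, -0.2, -2.3]
grip_width: 0.0477
t 23.5 p [ 0.4843 -0.2588  0.1465] yaw -5.93 tilt 0.04 w 0.0477 f [ 0.69 -0.17 -2.28]
shift now axes cm [-0.15  0.03 -0.35] turn z 0.07
side tongs_grip 0.86 [0.2982 0.1903 0.0126]
side tongs_grip 0.69 [ 0.4926 -0.2626  0.157 ]
side tongs_jaws 0.92 [ 0.5817 -0.2772  0.1542]
side tongs_jaws 0.82 [0.2644 0.1114 0.0112]
side roll 0.65 [ 0.5778 -0.2698  0.1339]
side roll 0.53 [ 0.581  -0.2715 -0.0074]
side dish 0.89 [ 0.5833 -0.2721 -0.0047]
side dish 0.69 [ 0.7314 -0.2714 -0.001 ]
top tongs_grip 0.56 [0.2982 0.1967 0.0126]
top tongs_jaws 0.53 [ 0.5781 -0.2796  0.156 ]
top roll 0.62 [ 0.5812 -0.2665  0.135 ]
top dish 0.71 [ 0.5838 -0.2719  0.0031]
top dish 0.63 [ 0.7354 -0.2728  0.0038]
top board 0.78 [ 0.6355  0.2343 -0.0009]
top board 0.62 [ 5.693e-01  4.923e-01 -5.000e-04]
```

View pics/side11.png

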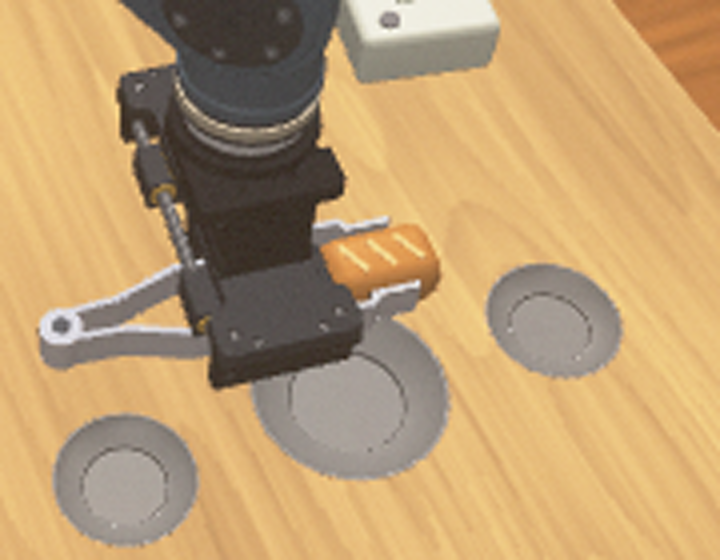

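View pics/top11.png

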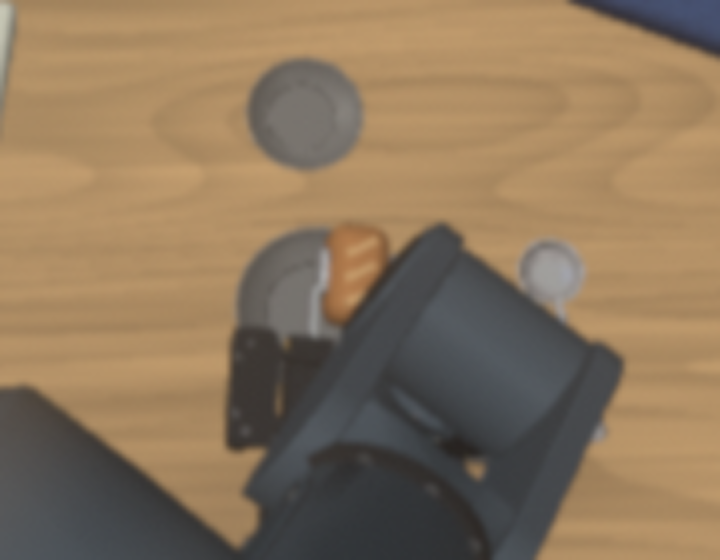

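The roll at (0.580, −0.268, 0.134) is within 5 mm of the dish's centre at (0.583, −0.272). The pictures show only the tongs touching it, and nothing is moving. I'll hand in.

```bash
python3 -m creep '{"dp":[[0,0,0],[0,0,0],[0,0,0]],"turn":[[0,0,0],[0,0,0],[0,0,0]]}'
python3 -c "
from rig import robot
print(robot.hand_in())
print(robot.get_obs()['time'],robot.get_obs()['grip_width'])"
```

```text
time: 24.4
position: [0.4844, -0.2597, 0.1466]
tool_rot: [0.743, 0.669, -0.0, 0.0]
ft_force: [-0.0, 0.1, -3.5]
grip_width: 0.0479
the job is handed in; nothing more can be done
None
the job is handed in; nothing more can be done
```

I picked up the steel tongs, squeezed the roll off the board with them and carried it over the largest grey dish. I handed in at 24.4 s with the roll still held there; the rig gave no verdict.

- **First lift:** the tongs pivoted nose-up in the fingers. I set them back down level, regripped 8 mm nearer the hub, and they stayed level after that.
- **Last checks:** both cameras put the roll about 5 mm from the dish's centre, with its underside about 0.134 m up. The fingers held at 47.8 mm, which means the tongs were closed on the roll.
- **Left in place:** the board and dish measured within about 5 mm of where they started. I did not measure the monitor, pill bottle, tumbler or spoon again, but the arm kept clear of them.
- **Disagreements:** the networks sometimes took the green tongs for the steel ones, and the last side picture gave a weak second "roll" at the dish. I rejected both by looking at the pictures.

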